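Load the sample bottle in the roller blender

ROBOT

A 6-joint arm with a two-finger parallel gripper is mounted at the origin on the work surface. World frame = base frame: x ahead of the robot, y to its left, z up, the work surface at z = 0. Lengths are in mm, angles in rad, forces in N, time in s.
With the tool pointing down it reaches from about 300 to 775 mm from the base axis. Payload 14.6 kg.
Tool frame: the origin (TCP) lies at the very end of the fingers, on their centre line; the grasp point (between the pads) lies 19 mm behind it; z points along the fingers, y is the line along which they close (so a half turn about z gives the same grasp; the last joint's range is limited). The gripper opens to 94 mm and grips with 3 to 60 N. Pads are 16 mm wide; open, the fingers measure 119 mm over their backs; the gripper's body (75 mm by 177 mm) begins 78 mm behind the grasp point.
Start: joints at [-1.298, 0.3, 1.521, -0, 1.321, -0.067], TCP at [183.307, -518.544, 205.446] pointing down, gripper open.
Joint ranges: [-3.03, 3.03], [-0.79, 2.21], [0.23, 2.52], [-1.04, 4.18], [0, 3.07], [-2.55, 2.55]. Speed limits (rad/s): [2.22, 2.22, 2.57, 3.14, 3.14, 3.14].

INTERFACE

Orientations are given as [roll, pitch, yaw] about the fixed x, y, z axes, in that order (R = Rz(yaw) Ry(pitch) Rx(roll)).
In Python, from cell import manip gives the robot as it stands.
- The arm moves only by the tool servo_tool, never from a script. Its argument "rows" is a list of rows, each a list of 7 numbers: the turn, a rotation vector about the world's x, y, z in degrees, then the shift along the world's x, y, z in mm, then the closure, from 0 (fully open) to 1 (shut). In form: [[rx, ry, rz, dx, dy, dz, fingers], ...]. A call has 1 to 20 rows; each row shifts and turns the commanded pose from where the row before left it; what a row does not reach is not made up. A row lasts 1/8 s, in which the tool goes at most 62.5 mm and 10.7 degrees, less where a joint would pass 70% of its speed; a pose out of reach is approached as far as the arm can. A call with a gripper value outside its range is refused whole. The fingers move at their own pace and stop on an object; "grip_force" is the grip in N (left out, the last holds). Time passes only in rows, so rows that do not move let the fingers close. It gives the time, the measured TCP pose, the force, the opening and the grip force at its end, in the units of the state.
- manip.read_state(): the state, without advancing time (a new reading comes with each control period).
- manip.camera(name): name is "scene" or "side" or "wrist"; returns the picture (400x640x3 uint8, red, green, blue); there is no depth.
- manip.camera_info(name): a dict with "fx", "fy", "cx", "cy" (pixels), "position" and "rotation" of the camera in the world; the wrist camera has in their place "T_tool_cam" (4x4, takes a point from camera to tool coordinates, whose origin is the TCP and whose axes are the flange's). Camera axes: x right, y down, z forward; pixel columns grow to the right and rows downward; lengths in mm; the calibration is good to about 2 mm. A picture is of the moment at which its call begins: read the wrist's pose just before it. camera_info takes no time and is no camera call.
- manip.sign_off(): hands the job in; it is judged then, once.
The state is a dict: "clock": time; "joints": joint angles; "qd": joint speeds; "effort": joint torques, N m; "eef_pos": TCP position; "eef_rot": TCP orientation; "wrist_force": force on the tool from outside, world axes, zero at the start; "moment": the same for the moment, N m; "finger_gap": finger opening in mm; "finger_force": force on a finger pad.
Only numpy, scipy, OpenCV 4.12 (cv2) and the standard library are available. Lean on these libraries where they do the work, as an engineer would, in place of code of your own. Each camera call takes 0.05 s, during which the arm holds its last target. There are 200 camera calls.

TASK

Load the tall sample bottle into the bench roller blender: lay it gently on its side on the rollers, cap towards the tailstock and foot flat against the drive disc, without dropping it or knocking it over. Then slide the tailstock up until its sprung nose bears on the cap and is pressed about half way in, so that the bottle is held against the disc, and let go. Leave the short bottle, the jar and the magnifier where they stand.

Things in the scene. Friction and masses are not known exactly. Their poses are not given: they have to be found in the camera images.
- tall_bottle: The closed bottle to load, standing: plain aluminium, round, 155 mm tall, the only tall one. Body 56 mm in diameter, straight from the foot up to 116 mm; short shoulder; black ribbed screw cap 36 mm in diameter from 130 to 155 mm. Mass 0.2 to 0.4 kg, centre of mass about 70 mm above the foot. Origin: centre of the foot; +z from foot to cap. A short bottle and a jar stand near, in any order.
- short_bottle: Bystander: aluminium bottle of the same diameter (56 mm) but only 95 mm tall, black cap. Origin: centre of the foot, +z up. Leave it alone.
- jar: Bystander: squat white jar with a steel lid, 70 mm in diameter, 80 mm tall. Origin: centre of the underside, +z up. Leave it alone.
- magnifier: Bystander: black magnifier on a four-legged stand, 124 x 124 mm, 154 mm tall. Origin: centre of the underside, z up. Leave it alone.
- blender: Roller blender, fixed to the bench. Grey base plate 150 mm (its x) by 420 mm (its y), top 16 mm above the bench; grey motor box 150 x 78 mm, 132 mm tall, on its +y end (y 132 to 210 mm), carrying the drive disc. A steel bearing bracket 92 mm wide stands across at y = -12 mm, top at z = 52 mm. Beyond it two low guide rods carry the tailstock. Origin: centre of the base, on the bench; z up.
- tail (a joint): Slide of the tailstock along the blender's +y (m): 0 fully back, grows towards the drive disc, at most 0.110. It stays where it is left; sliding it takes about 8 N, a little more when fast. With the bottle's foot on the disc the nose just touches the cap at 0.090.
- nose (a joint): How far the tailstock's sprung nose is pressed in (m): 0 fully out, 0.016 fully in (bottomed). Spring about 0.4 N per mm, no preload. About half way in is right.
- thumb_plate (a point): Top centre of the black upright thumb plate by which the tailstock is slid: 36 mm wide (blender x), 14 mm thick (y), 34 mm tall, top 128 mm above the bench. It stands on an aluminium block 44 mm wide (x), 45 mm long (y), top 94 mm above the bench, front face 28 mm ahead (+y) of the plate's middle. Axes as the blender's.
- nose_tip (a point): Tip of the round rubber nose of the tailstock (22 mm in diameter, steel stem), on the cradle's axis, 77.8 mm above the bench; sticks 25 mm out of the block (+y) when not pressed. Axes as the blender's.
- disc_face (a point): Centre of the face of the round rubber drive disc (48 mm in diameter, does not turn), on the cradle's axis: blender x 0, y 120 mm, z 77.8 mm. The bottle's foot belongs flat against it, centred. Axes as the blender's; the face looks along -y.
- cradle (a point): Axis of the bottle when it lies on the rollers, midway between the tyres: blender x 0, y 65 mm, z 77.8 mm; axes as the blender's. The cradle is two free-turning shafts along y, at x -22 and +22 mm, z 42 mm, each with two rubber tyres 28 mm in diameter, 12 mm wide, at y 30 and 100 mm. With its foot on the disc the bottle's cap ends at y -35 mm.
Mind the look-alikes: they are no part of the job. Leave any orange look-alike of the tall_bottle alone.

How it is judged (in metres and radians):
On the way:
1. the tall bottle lies on the rollers, cap towards the tailstock, and has been let go, the tailstock not yet pressing on it (angle between the z axis of tall_bottle and the y axis of blender, either way round below 0.06 rad and y of tall_bottle in the frame of blender above 0.09 m and z of tall_bottle in the frame of blender below 0.082 m and contact force between the fingers and tall_bottle below 0.05 N and value of joint nose below 0.002 m), for 0.2 s.
At the end, for the whole second after the job is handed in: The tall bottle lies at rest on the rollers, its axis within 0.05 rad of the cradle's, its foot within 2 mm of the drive disc's face and within 4 mm of its centre sideways and in height, cap towards the tailstock; the nose bears on the cap and is pressed in 5 to 11 mm of its 16 (angle between the z axis of tall_bottle and the y axis of blender, either way round below 0.05 rad and y of tall_bottle in the frame of disc_face above -0.002 m and x of tall_bottle in the frame of disc_face between -0.004 and 0.004 m and z of tall_bottle in the frame of disc_face between -0.004 and 0.004 m and value of joint nose between 0.005 and 0.011 m and linear speed of tall_bottle below 0.02 m/s); the robot touches nothing.
It fails at once if the tall bottle is dropped or thrown (moving faster than 0.3 m/s while not held) (contact force between the fingers and tall_bottle below 0.05 N and linear speed of tall_bottle above 0.3 m/s).
It fails at once if the tall bottle lies knocked over on the bench (angle between tall_bottle's own z axis and vertical above 1.2 rad and height (world z) of tall_bottle below 0.045 m).
It fails at once if the tall bottle is forced against the blender with more than 40 N (contact force between tall_bottle and blender above 40 N).
It fails at once if one of the bystanders (short bottle, jar, magnifier) is moved by more than 20 mm (distance of any of short_bottle, jar, magnifier from where it was at the start of the episode above 0.02 m).
It also fails if it takes over 72 s, if anything falls off the work surface, if the arm or the gripper's body presses on something with over 40 N, if the wrist force passes 120 N, or if a joint passes its speed limit or range.

## Working session

There is one attempt and no reset: what is moved stays moved. The work goes in short steps, Python scripts to look and compute and a tool call to move; the robot and the scene stay as the last step left them, time stands still between calls to the robot, and variables do not carry over. Pictures are saved under pics/ and viewed, at most 10 in all, crops included, and the job is handed in when it is done.

Besides the shell and the picture viewer there is one more tool, called after ">>>" by a JSON object that holds its "name" and its "arguments". servo_tool: Moves the arm, as the interface text tells. Its arguments: {"type":"object","properties":{"rows":{"type":"array","items":{"type":"array","items":{"type":"number"}}},"grip_force":{"type":"number"}},"required":["rows"]}

```bash
mkdir -p pics
python3 - <<'E'
from cell import manip
import cv2,numpy as np
s=manip.read_state(); print({k:np.round(v,3).tolist() for k,v in s.items()})
a=[]
for n in("scene","side","wrist"):
    im=manip.camera(n); cv2.imwrite(f"pics/{n}0.png",im[:,:,::-1]); i=manip.camera_info(n)
    print(n,{k:np.round(v,3).tolist() for k,v in i.items()})
E
```

```text
{'clock': 0.0, 'joints': [-1.298, 0.3, 1.522, -0.0, 1.321, -0.067], 'qd': [-0.001, -0.0, 0.001, -0.0, 0.001, -0.001], 'effort': [0.003, -53.18, -35.274, 0.071, 0.024, -0.0], 'eef_pos': [183.227, -518.288, 204.87], 'eef_rot': [-3.14, -0.0, 0.34], 'wrist_force': [0.229, -0.278, 1.694], 'moment': [0.005, 0.026, 0.017], 'finger_force': 0.0, 'finger_gap': 94.208}
scene {'fx': 504.845, 'fy': 504.845, 'cx': 322.799, 'cy': 207.991, 'position': [1098.852, 827.237, 810.513], 'rotation': [-2.151, -0.018, 2.637]}
side {'fx': 447.693, 'fy': 447.693, 'cx': 319.283, 'cy': 192.754, 'position': [503.75, 689.358, 793.118], 'rotation': [-2.294, -0.014, -3.066]}
wrist {'fx': 299.8, 'fy': 299.8, 'cx': 321.927, 'cy': 199.604, 'T_tool_cam': [[-0.001, -0.959, -0.285, 83.341], [1.0, -0.001, 0.001, 0.559], [-0.002, -0.285, 0.959, -180.328], [0.0, 0.0, 0.0, 1.0]]}
```

View pics/scene0.png

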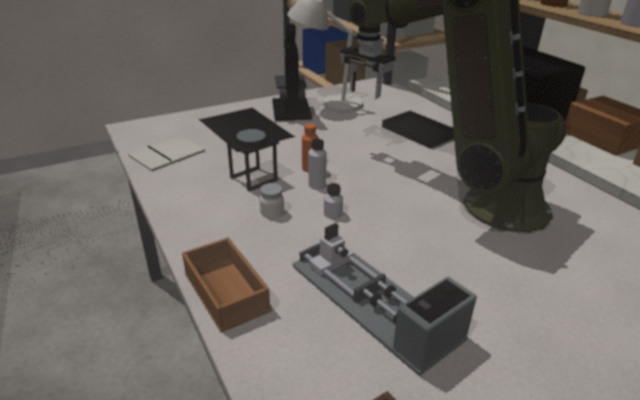

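View pics/side0.png

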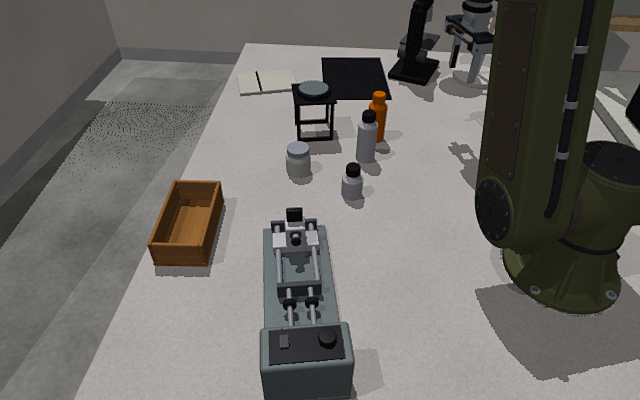

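Candidates: the plain aluminium tall one, side (367,138) / scene (317,165); the orange look-alike, side (379,115) / scene (309,150); the short bottle, side (352,182). The first fits, being the only plain aluminium tall bottle. I'll confirm it in a crop.

```bash
cat > h.py <<'E'
import numpy as np,cv2
from cell import manip
from scipy.spatial.transform import Rotation as Ro
def cam(n,st=None):
    i=manip.camera_info(n)
    if n!="wrist":
        return i,np.array(i["position"]),(Ro.from_euler("xyz",i["rotation"]).as_matrix() if np.ndim(i["rotation"])==1 else np.array(i["rotation"]))
    T=np.array(i["T_tool_cam"]);R=Ro.from_euler("xyz",st["eef_rot"]).as_matrix()
    return i,R@T[:3,3]+np.array(st["eef_pos"]),R@T[:3,:3]
def ray(c,u,v):
    i,p,R=c; d=R@np.array([(u-i["cx"])/i["fx"],(v-i["cy"])/i["fy"],1]); return p,d/np.linalg.norm(d)
def onz(c,u,v,z):
    p,d=ray(c,u,v); return p+d*(z-p[2])/d[2]
def proj(c,P):
    i,p,R=c; q=R.T@(np.array(P)-p); return np.array([i["fx"]*q[0]/q[2]+i["cx"],i["fy"]*q[1]/q[2]+i["cy"]])
def tri(r1,r2):
    (p,d),(q,e)=r1,r2; s=np.linalg.lstsq(np.c_[d,-e],q-p,rcond=None)[0]
    a,b=p+s[0]*d,q+s[1]*e; return (a+b)/2,np.linalg.norm(a-b)
E
python3 - <<'E'
from h import *
a=cv2.imread("pics/side0.png");b=cv2.imread("pics/scene0.png")
c1=cv2.resize(a[80:210,270:410],None,fx=4,fy=4,interpolation=cv2.INTER_CUBIC)
cv2.imwrite("pics/c1.png",c1)
cv2.imwrite("pics/c2.png",cv2.resize(a[195:395,210:410],None,fx=3,fy=3,interpolation=cv2.INTER_CUBIC))
s,t=cam("scene"),cam("side")
for n,ps,pt in(("cap",(317.5,146),(369,117)),("base",(317,186),(366,160)),("short cap",(333.5,190),(353,170)),("jar top",(271,190),(298,148)),("plate",(331,230),(294,213))):
    print(n,*[np.round(x,1) for x in tri(ray(s,*ps),ray(t,*pt))])
for p in((263,357),(350,355),(265,325),(349,323)): print(np.round(onz(t,*p,132),1))
E
```

```text
cap [ 438.3 -377.5  135.7] 4.3
base [ 434.5 -381.7  -11.1] 2.3
short cap [ 475.4 -212.6   79. ] 2.3
jar top [ 627.  -301.7   73.4] 3.1
plate [602.1  -6.3 114.2] 1.4
[609.8 339.  132. ]
[473.3 324.2 132. ]
[616.2 282.3 132. ]
[476.4 266.7 132. ]
```

View pics/c1.png

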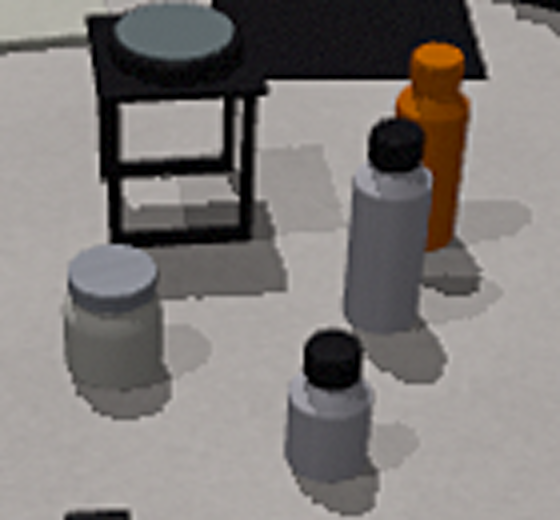

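View pics/c2.png

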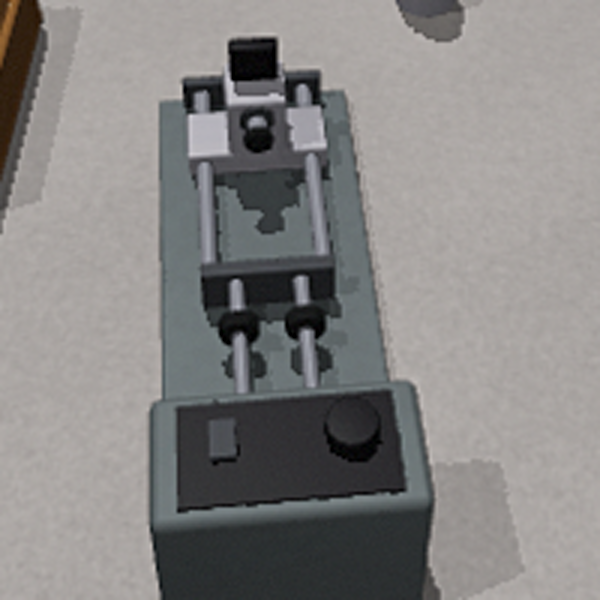

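The crop confirms it: the plain aluminium tall bottle is at c1 (390,230), which is side (367,137); the orange one stands behind it and the short one in front. c2 shows the blender with the tailstock at its far end and the motor box nearest the side camera, so blender +y is roughly world +y. Next I move over the bottle for a wrist view.

>>> {"name": "servo_tool", "arguments": {"rows": [[0,0,7.6,24,17,8,0],[0,0,7.6,24,17,8,0],[0,0,7.6,24,17,8,0],[0,0,7.6,24,17,8,0],[0,0,7.6,24,17,8,0],[0,0,7.6,24,17,8,0],[0,0,7.6,24,17,8,0],[0,0,7.6,24,17,8,0],[0,0,7.6,24,17,8,0],[0,0,7.6,24,17,8,0],[0,0,0,0,0,0,0],[0,0,0,0,0,0,0]], "grip_force": 30}}

```text
clock: 1.65
eef_pos: [422.8, -348.8, 285.0]
eef_rot: [-3.141, -0.0, 1.664]
wrist_force: [-0.3, -0.6, 0.2]
finger_gap: 93.9
finger_force: 0.0
```

Run:
```python
from h import *
st=manip.read_state(); im=manip.camera("wrist"); cv2.imwrite("pics/w1.png",im[:,:,::-1])
print(st["clock"],np.round(st["joints"],2),np.round(st["eef_pos"],1),np.round(st["eef_rot"],3))
c=cam("wrist",st); print(proj(c,(437,-379,155)),proj(c,(437,-379,0)))
```

```text
1.65 [-0.76  0.25  1.4  -0.    1.49 -0.85] [ 422.8 -348.8  285. ] [-3.141 -0.     1.664]
[332.12485445 218.30772349] [329.0146297  184.75714676]
```

View pics/w1.png

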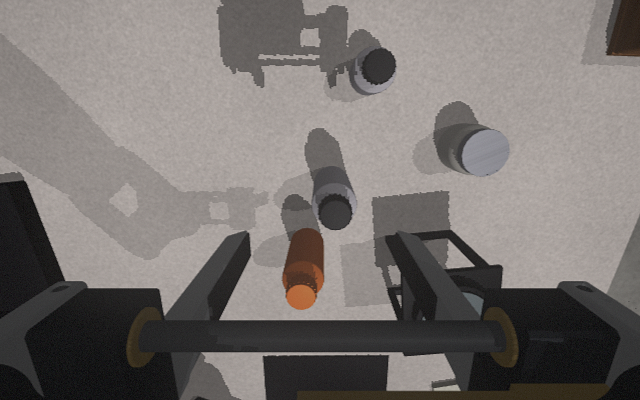

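The wrist view shows the tall cap at (335,212), the short cap at (378,66), the jar lid at (485,152) and the orange cap at (301,297). The magnifier is at the right, around (440,270).

Run:
```python
from h import *
st=manip.read_state(); c=cam("wrist",st); im=cv2.imread("pics/w1.png"); g=im.max(2)
def cen(u0,v0,r):
    m=np.zeros_like(g); m[v0-r:v0+r,u0-r:u0+r]=(g[v0-r:v0+r,u0-r:u0+r]<62)
    n,l,s,ce=cv2.connectedComponentsWithStats(m); k=1+np.argmax(s[1:,4]); return s[k],ce[k]
for n,u,v,z in(("tall",335,212,155),("short",378,66,95)):
    s,ce=cen(u,v,26); print(n,s,ce,onz(c,*ce,z).round(1))
print("jar",onz(c,485,152,80).round(1),"orange",onz(c,301,297,155).round(1))
for p in((390,236),(452,232),(500,268)): print("mag",onz(c,*p,154).round(1))
t=cam("side")
for p in((261.7,329),(347.3,322.3),(261.7,371),(354,361.7)): print("box",onz(t,*p,132).round(1))
```

```text
tall [318 194  34  36 588] [331.82482993 208.4744898 ] [ 435.3 -367.9  155. ]
short [361  48  35  37 923] [378.10184182  65.9588299 ] [ 474.4 -212.8   95. ]
jar [ 627.7 -298.6   80. ] orange [ 409.9 -482.2  155. ]
mag [ 503.8 -394.6  154. ]
mag [ 572.2 -383.5  154. ]
mag [ 637.4 -422.7  154. ]
box [620.4 290.2 132. ]
box [479.3 265.6 132. ]
box [607.9 361.9 132. ]
box [466.8 335.  132. ]
```

>>> {"name": "servo_tool", "arguments": {"rows": [[0,0,0.4,12,43,0,0],[0,0,0.4,12,43,0,0],[0,0,0.4,12,43,0,0],[0,0,0.4,12,43,0,0],[0,0,0.4,12,43,0,0],[0,0,0.4,12,43,0,0],[0,0,0.4,12,43,0,0],[0,0,0.4,12,43,0,0],[0,0,0.4,12,43,0,0],[0,0,0.4,12,43,0,0],[0,0,0.4,12,43,0,0],[0,0,0.4,12,43,0,0],[0,0,0,0,0,0,0],[0,0,0,0,0,0,0]]}}

```text
clock: 3.45
eef_pos: [567.3, 166.4, 285.2]
eef_rot: [-3.141, 0.0, 1.749]
wrist_force: [0.1, -0.5, 0.2]
finger_gap: 94.0
finger_force: 0.0
```

Run:
```python
from h import *
st=manip.read_state(); im=manip.camera("wrist"); cv2.imwrite("pics/w2.png",im[:,:,::-1])
print(st["clock"],np.round(st["joints"],2),np.round(st["eef_pos"],1).tolist(),np.round(st["eef_rot"],4).tolist())
np.save("st2.npy",np.r_[st["eef_pos"],st["eef_rot"]])
cv2.imwrite("pics/w2v.png",cv2.resize(im[:320,170:490,::-1],None,fx=1.85,fy=1.85,interpolation=cv2.INTER_CUBIC))
```

```text
3.45 [ 0.22  0.35  1.27 -0.    1.52  0.05] [567.3, 166.4, 285.2] [-3.141, 0.0002, 1.7485]
```

View pics/w2v.png

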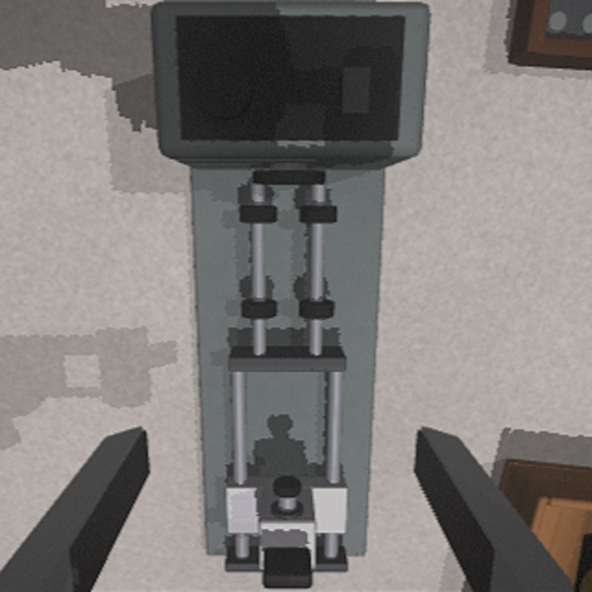

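The view shows the tyres at crop (259,213), (318,213), (259,308) and (316,308), the disc at (289,178), the bracket top at (288,353), the nose tip at (287,484) and the thumb plate top at about (288,575).

Run:
```python
from h import *
a=np.load("st2.npy"); st=dict(eef_pos=a[:3],eef_rot=a[3:]); c=cam("wrist",st)
f=lambda u,v,z:onz(c,170+u/1.85,v/1.85,z)
src=[];dst=[]
for u,v,z,x,y in((259,213,52,-22,100),(318,213,52,22,100),(259,308,52,-22,30),(316.5,308,52,22,30),(230,347,52,-46,-10),(346,347,52,46,-10),(168,5,132,-70,210),(419,6,132,70,210)):
    src.append([x,y]);dst.append(f(u,v,z)[:2]); 
src=np.array(src,float);dst=np.array(dst)
# rigid fit
def fit(s,d):
    sc,dc=s.mean(0),d.mean(0); U,_,V=np.linalg.svd((s-sc).T@(d-dc)); R=(U@V).T; return R,dc-R@sc
# image left is -x? check handedness
for sg in(1,-1):
    s=src*[sg,1]; R,t=fit(s[:6],dst[:6]); print(sg,np.linalg.det(R),np.degrees(np.arctan2(R[1,0],R[0,0])),t,((dst-t)@R-s).round(1).tolist())
    if np.linalg.det(R)>0:
        for n,u,v,z in(("plate",288,575,128),("nose",287,484,78),("disc",289,172,101),("blkfrontL",227,487,94),("box0",160,150,132),("box1",423,143,132)): print(n,((f(u,v,z)[:2]-t)@R).round(1))
        for x,y in((0,120),(0,65)): print(R@[x,y]+t)
```

```text
1 1.0 10.104456268223284 [575.87990135 147.79487245] [[0.9, -4.0], [-0.7, -4.0], [0.2, -2.9], [-0.5, -2.9], [1.5, 6.8], [-1.3, 6.9], [5.4, -7.7], [-2.9, -8.1]]
plate [  -0.2 -151.7]
nose [  -0.6 -106.3]
disc [ -0.3 121.3]
blkfrontL [ -45.5 -100.2]
box0 [-73.2 131.3]
box1 [ 74.2 135. ]
[554.82670573 265.93361696]
[564.47608705 211.78669239]
-1 -1.0 -169.89554373177674 [575.87990135 147.79487245] [[-0.9, -4.0], [0.7, -4.0], [-0.2, -2.9], [0.5, -2.9], [-1.5, 6.8], [1.3, 6.9], [-5.4, -7.7], [2.9, -8.1]]
```

>>> {"name": "servo_tool", "arguments": {"rows": [[-3.69,-0.66,0,-11.6,-39.5,-5,0],[-3.69,-0.66,0,-11.6,-39.5,-5,0],[-3.69,-0.66,0,-11.6,-39.5,-5,0],[-3.69,-0.66,0,-11.6,-39.5,-5,0],[-3.69,-0.66,0,-11.6,-39.5,-5,0],[-3.69,-0.66,0,-11.6,-39.5,-5,0],[-3.69,-0.66,0,-11.6,-39.5,-5,0],[-3.69,-0.66,0,-11.6,-39.5,-5,0],[-3.69,-0.66,0,-11.6,-39.5,-5,0],[-3.69,-0.66,0,-11.6,-39.5,-5,0],[-3.69,-0.66,0,-11.6,-39.5,-5,0],[-3.69,-0.66,0,-11.6,-39.5,-5,0],[0,0,0,0,0,-23,0],[0,0,0,0,0,-23,0],[0,0,0,0,0,-23,0],[0,0,0,0,0,-24,0],[0,0,0,0,0,0,0],[0,0,0,0,0,0,0]]}}

```text
clock: 5.75
eef_pos: [429.9, -305.9, 139.7]
eef_rot: [-3.137, 0.771, 1.75]
wrist_force: [0.5, 0.2, 0.8]
finger_gap: 94.2
finger_force: 0.0
```

Run:
```python
from h import *
st=manip.read_state(); im=manip.camera("wrist"); cv2.imwrite("pics/w3.png",im[:,:,::-1])
print(st["clock"],np.round(st["joints"],2),np.round(st["eef_pos"],1).tolist())
R=Ro.from_euler("xyz",st["eef_rot"]).as_matrix(); print(R.round(3))
```

```text
5.75 [-0.38  0.2   2.03 -1.04  0.76  0.17] [429.9, -305.9, 139.7]
[[-0.128  0.985  0.12 ]
 [ 0.705  0.175 -0.687]
 [-0.697 -0.003 -0.717]]
```

View pics/w3.png

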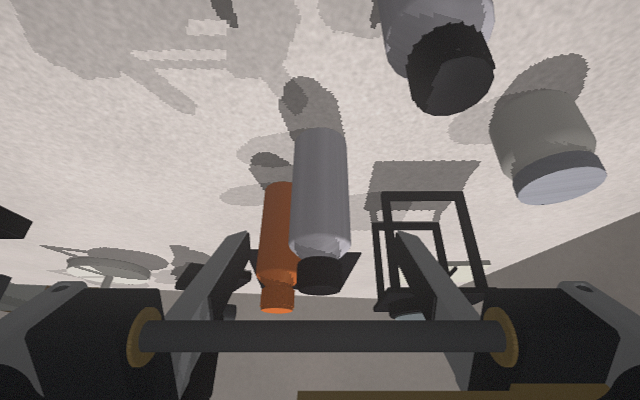

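The bottle stands midway between the fingers (body centre u=321). Joint 4 is at its limit, so I reduce the tilt to 40°.

>>> {"name": "servo_tool", "arguments": {"rows": [[2.5,0.44,0,0,0,0,0],[2.5,0.44,0,0,0,0,0],[0,0,0,2,-13,-13,0],[0,0,0,2,-13,-13,0],[0,0,0,2,-13,-13,0],[0,0,0,0,0,0,0]]}}

```text
clock: 6.55
eef_pos: [435.0, -345.2, 98.1]
eef_rot: [-3.134, 0.681, 1.751]
wrist_force: [1.3, 0.0, -0.8]
finger_gap: 94.0
finger_force: 0.0
```

Run:
```python
from h import *
st=manip.read_state()
print(st["clock"],np.round(st["joints"],2),np.round(st["eef_pos"],1).tolist())
R=Ro.from_euler("xyz",st["eef_rot"]).as_matrix(); print(R.round(3)); print(np.array([442.4,-383.1,61])-st["eef_pos"])
```

```text
6.55 [-0.49  0.3   1.97 -0.96  0.65  0.05] [435.0, -345.2, 98.1]
[[-0.139  0.985  0.105]
 [ 0.765  0.175 -0.62 ]
 [-0.629 -0.006 -0.777]]
[  7.38062808 -37.9097403  -37.14844924]
```

>>> {"name": "servo_tool", "arguments": {"rows": [[0,0,0,1.5,-7.6,-7.4,0],[0,0,0,1.5,-7.6,-7.4,0],[0,0,0,1.5,-7.6,-7.4,0],[0,0,0,1.5,-7.6,-7.4,0],[0,0,0,1.4,-7.5,-7.5,0],[0,0,0,0,0,0,0],[0,0,0,0,0,0,0.3],[0,0,0,0,0,0,0.4],[0,0,0,0,0,0,0.5],[0,0,0,0,0,0,0.6],[0,0,0,0,0,0,0.7],[0,0,0,0,0,0,0.7]], "grip_force": 30}}

```text
clock: 8.05
eef_pos: [443.2, -382.6, 63.2]
eef_rot: [-3.136, 0.682, 1.75]
wrist_force: [-2.1, -0.4, 2.6]
finger_gap: 55.7
finger_force: 29.9
```

Run:
```python
from h import *
st=manip.read_state()
print(st["clock"],np.round(st["joints"],2),np.round(st["eef_pos"],1).tolist(),st["finger_gap"],st["finger_force"],st["wrist_force"])
a=manip.camera("side");b=manip.camera("wrist")
o=np.vstack([cv2.resize(a[60:220,240:480],(720,480))[:, :, ::-1]]);cv2.imwrite("pics/s4.png",o)
```

```text
8.05 [-0.56  0.41  1.92 -1.04  0.58  0.1 ] [443.2, -382.6, 63.2] 55.699348504573464 29.852778911590576 [-2.13540206 -0.40668431  2.60185126]
```

View pics/s4.png

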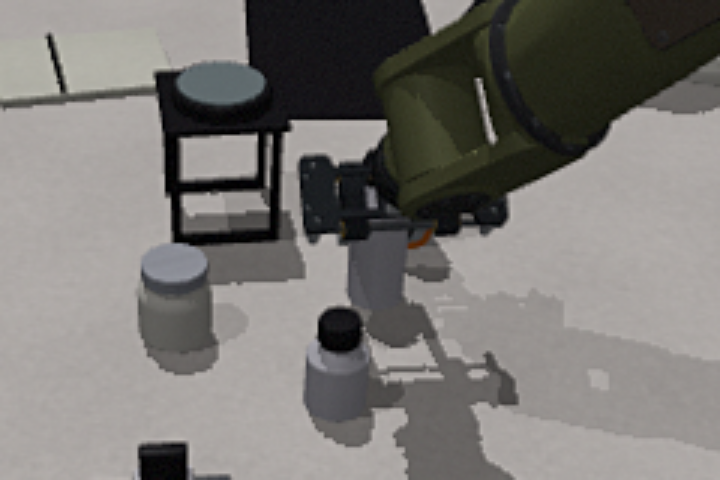

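Gripped, with a 55.7 mm gap and 30 N, and the neighbours are undisturbed. Now I lift.

>>> {"name": "servo_tool", "arguments": {"rows": [[0,0,0,0,0,5,0.7],[0,0,0,0,0,12,0.7],[0,0,0,0,0,20,0.7],[0,0,0,0,0,25,0.7],[0,0,0,0,0,25,0.7],[0,0,0,0,0,25,0.7],[0,0,0,0,0,25,0.7],[0,0,0,0,0,15,0.7],[0,0,0,0,0,0,0.7]], "grip_force": 35}}

```text
clock: 9.28
eef_pos: [443.5, -382.5, 215.6]
eef_rot: [-3.138, 0.682, 1.75]
wrist_force: [-0.0, -0.4, -3.5]
finger_gap: 55.5
finger_force: 34.8
```

Run:
```python
from h import *
st=manip.read_state()
print(st["clock"],np.round(st["joints"],2),np.round(st["eef_pos"],1).tolist(),st["finger_gap"],st["finger_force"],st["wrist_force"])
print(Ro.from_euler("xyz",st["eef_rot"]).as_matrix().round(3))
```

```text
9.275 [-0.56  0.17  1.81 -0.71  0.81 -0.32] [443.5, -382.5, 215.6] 55.53624097841721 34.83892500400543 [-0.02597395 -0.37295396 -3.48528195]
[[-0.138  0.984  0.109]
 [ 0.764  0.176 -0.621]
 [-0.63  -0.003 -0.776]]
```

>>> {"name": "servo_tool", "arguments": {"rows": [[4.92,0.88,0,7,31.5,0,0.7],[4.92,0.88,0,7,31.5,0,0.7],[4.92,0.88,0,7,31.5,0,0.7],[4.92,0.88,0,7,31.5,0,0.7],[4.92,0.88,0,7,31.5,0,0.7],[4.92,0.88,0,7,31.5,0,0.7],[4.92,0.88,0,7,31.5,0,0.7],[4.92,0.88,0,7,31.5,0,0.7],[4.92,0.88,0,7,31.5,0,0.7],[4.92,0.88,0,7,31.5,0,0.7],[4.92,0.88,0,7,31.5,0,0.7],[4.92,0.88,0,7,31.5,0,0.7],[4.92,0.88,0,7,31.5,0,0.7],[4.92,0.88,0,7,31.5,0,0.7],[4.92,0.88,0,7,31.5,0,0.7],[4.92,0.88,0,7,31.5,0,0.7],[4.92,0.88,0,7,31.5,0,0.7],[4.92,0.88,0,7,31.5,0,0.7],[0,0,0,0,0,0,0.7],[0,0,0,0,0,0,0.7]]}}

```text
clock: 11.78
eef_pos: [569.1, 183.9, 214.2]
eef_rot: [-3.139, -0.887, 1.749]
wrist_force: [0.5, -0.0, -2.7]
finger_gap: 55.5
finger_force: 34.8
```

Run:
```python
from h import *
st=manip.read_state()
print(st["clock"],np.round(st["joints"],2),np.round(st["eef_pos"],1).tolist(),st["finger_gap"],st["finger_force"],st["wrist_force"])
print(Ro.from_euler("xyz",st["eef_rot"]).as_matrix().round(3))
a=manip.camera("side");b=manip.camera("scene")
o=np.hstack([cv2.resize(a[160:400,200:440],(400,400)),cv2.resize(b[190:370,270:450],(400,400))])[:,:,::-1];cv2.imwrite("pics/s5.png",o)
cv2.imwrite("pics/side5.png",a[:,:,::-1]);cv2.imwrite("pics/scene5.png",b[:,:,::-1])
```

```text
11.775 [-0.1   0.51  1.45  0.84  1.53 -0.47] [569.1, 183.9, 214.2] 55.45127672982122 34.839579463005066 [ 0.47262266 -0.02733797 -2.69487569]
[[-0.112  0.984 -0.14 ]
 [ 0.622  0.179  0.762]
 [ 0.775 -0.002 -0.632]]
```

View pics/s5.png

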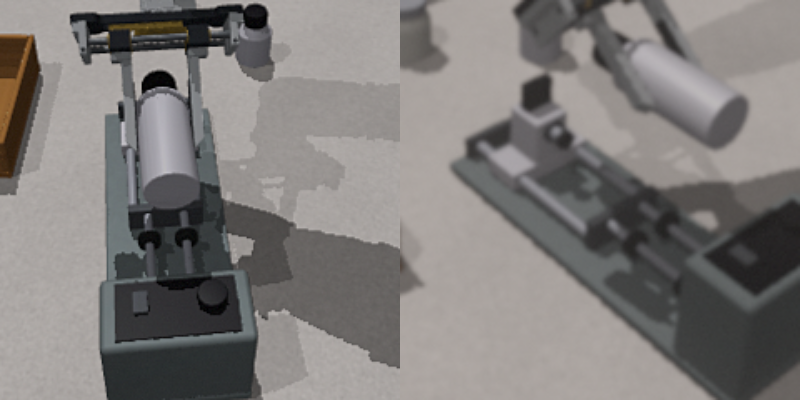

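Run:
```python
from h import *
s,t=cam("scene"),cam("side")
print(tri(ray(s,418.5,244.5),ray(t,303.2,274)))
E=np.array([558.1,246.2,224.8]);print(proj(s,E),proj(t,E))
# body edges in side image: left/right edge of bottle mid
a=cv2.imread("pics/side5.png");b=cv2.imread("pics/scene5.png")
# scene: bottle top/bottom edge lines -> check axis direction prediction
yb=np.array([-.1754,.9845,0])
for k in(0,30,76): print(k,proj(s,E-k*yb+[0,0,28]).round(1),proj(s,E-k*yb-[0,0,28]).round(1),proj(t,E-k*yb).round(1))
# disc location check in both views: triangulate tyres? rear-left/right tyres
P=lambda u,v:ray(t,200+u*.6,160+v*.6)
Q=lambda u,v:ray(s,270+u*.45,190+v*.45)
O=np.array([576.5,144.2,0]);xb=np.array([.9845,.1754,0])
for n,w in(("frontbracketL",(-46,-12,52)),("tyreL30",(-22,30,56)),("tyreR30",(22,30,56)),("boxL",(-75,132,132)),("boxR",(75,132,132))):
    X=O+w[0]*xb+w[1]*yb+[0,0,w[2]]; print(n,((proj(t,X)-[200,160])/.6).round(0),((proj(s,X)-[270,190])/.45).round(0))
```

```text
(array([555.05629664, 244.30187405, 224.53669519]), np.float64(1.6772337835664637))
[417.63483839 244.99406104] [301.21036152 275.24881866]
0 [419.4 233.2] [415.9 256.5] [301.2 275.2]
30 [407.7 225.9] [404.6 248.9] [299.9 260.6]
76 [390.6 215.2] [388.1 237.9] [298.1 239.9]
frontbracketL [201. 203.] [254. 185.]
tyreL30 [185. 231.] [267. 213.]
tyreR30 [147. 234.] [235. 232.]
boxL [245. 267.] [393. 187.]
boxR [ 97. 279.] [280. 257.]
```

>>> {"name": "servo_tool", "arguments": {"rows": [[0,0,0,0,0,-15,0.7],[0,0,0,0,0,-22,0.7],[0,0,0,0,0,-22,0.7],[0,0,0,0,0,-22,0.7],[0,0,0,0,0,-22,0.7],[0,0,0,0,0,-17,0.7],[0,0,0,0,0,-10,0.7],[0,0,0,0,0,-5,0.7],[0,0,0,0,0,0,0.7],[0,0,0,0,0,0,0.7]]}}

```text
clock: 13.12
eef_pos: [569.6, 184.5, 80.7]
eef_rot: [3.141, -0.889, 1.752]
wrist_force: [0.5, -1.1, -4.1]
finger_gap: 55.5
finger_force: 34.8
```

>>> {"name": "servo_tool", "arguments": {"rows": [[0,0,0,0,0,-3,0.7],[0,0,0,0,0,-2,0.7],[0,0,0,0,0,-2,0.7],[0,0,0,0,0,-1,0.7],[0,0,0,0,0,0,0.7]]}}

```text
clock: 13.75
eef_pos: [569.3, 184.5, 72.0]
eef_rot: [-3.141, -0.889, 1.751]
wrist_force: [0.2, 0.0, -4.0]
finger_gap: 55.8
finger_force: 34.8
```

>>> {"name": "servo_tool", "arguments": {"rows": [[0,0,0,0,0,-1,0.7],[0,0,0,0,0,-1,0.7],[0,0,0,0,0,0,0.7]]}}

```text
clock: 14.12
eef_pos: [569.4, 184.7, 70.6]
eef_rot: [3.142, -0.889, 1.752]
wrist_force: [-0.9, 0.8, 1.9]
finger_gap: 55.6
finger_force: 34.8
```

>>> {"name": "servo_tool", "arguments": {"rows": [[0,0,0,0,0,-1,0.7],[0,0,0,0,0,0,0.7]]}}

```text
clock: 14.38
eef_pos: [569.8, 184.8, 70.0]
eef_rot: [3.14, -0.89, 1.753]
wrist_force: [0.8, 3.0, 5.7]
finger_gap: 55.6
finger_force: 35.0
```

>>> {"name": "servo_tool", "arguments": {"rows": [[0,0,0,0,0,-1,0.7],[0,0,0,0,0,0,0.7]]}}

```text
clock: 14.62
eef_pos: [569.9, 184.9, 69.9]
eef_rot: [3.139, -0.89, 1.754]
wrist_force: [-2.8, 1.7, 12.6]
finger_gap: 55.6
finger_force: 35.0
```

>>> {"name": "servo_tool", "arguments": {"rows": [[0,0,0,0,0,1.7,0.7],[0,0,0,-0.5,3,0,0.7],[0,0,0,-0.5,3,0,0.7],[0,0,0,-0.3,2,0,0.7],[0,0,0,-0.2,1,0,0.7],[0,0,0,0,0,0,0.7]]}}

```text
clock: 15.38
eef_pos: [567.4, 193.7, 69.4]
eef_rot: [-3.139, -0.889, 1.75]
wrist_force: [-0.9, 0.6, -4.1]
finger_gap: 55.4
finger_force: 35.0
```

>>> {"name": "servo_tool", "arguments": {"rows": [[0,0,0,-0.2,1,0,0.7],[0,0,0,-0.2,1,0,0.7],[0,0,0,0,0,0,0.7]]}}

```text
clock: 15.75
eef_pos: [567.3, 195.6, 69.8]
eef_rot: [-3.141, -0.889, 1.751]
wrist_force: [0.4, 0.2, -3.4]
finger_gap: 55.2
finger_force: 35.0
```

>>> {"name": "servo_tool", "arguments": {"rows": [[0,0,0,-0.2,1,0,0.7],[0,0,0,-0.1,0.5,0,0.7],[0,0,0,0,0,0,0.7]]}}

```text
clock: 16.12
eef_pos: [567.1, 197.0, 69.8]
eef_rot: [-3.141, -0.889, 1.751]
wrist_force: [-0.4, -0.1, -3.6]
finger_gap: 55.5
finger_force: 35.0
```

>>> {"name": "servo_tool", "arguments": {"rows": [[0,0,0,-0.2,1,0,0.7],[0,0,0,-0.2,1,0,0.7],[0,0,0,0,0,0,0.7]]}}

```text
clock: 16.5
eef_pos: [566.7, 199.0, 69.8]
eef_rot: [-3.141, -0.889, 1.751]
wrist_force: [0.6, 0.7, -3.7]
finger_gap: 55.4
finger_force: 35.0
```

>>> {"name": "servo_tool", "arguments": {"rows": [[0,0,0,-0.2,1,0,0.7],[0,0,0,0,0,0,0.7]]}}

```text
clock: 16.75
eef_pos: [566.4, 200.1, 69.8]
eef_rot: [-3.141, -0.889, 1.751]
wrist_force: [-0.3, 1.0, -3.0]
finger_gap: 55.2
finger_force: 35.0
```

>>> {"name": "servo_tool", "arguments": {"rows": [[0,0,0,-0.2,1,0,0.7],[0,0,0,0,0,0,0.7]]}}

```text
clock: 17.0
eef_pos: [566.3, 200.8, 69.8]
eef_rot: [-3.141, -0.888, 1.751]
wrist_force: [0.7, -2.4, -4.5]
finger_gap: 55.6
finger_force: 35.0
```

>>> {"name": "servo_tool", "arguments": {"rows": [[0,0,0,0.1,-0.5,-0.5,0.7],[0,0,0,0,0,-0.5,0.7],[0,0,0,0,0,0,0.7]]}}

```text
clock: 17.38
eef_pos: [566.4, 200.5, 69.0]
eef_rot: [-3.141, -0.889, 1.751]
wrist_force: [-1.8, -1.0, -0.9]
finger_gap: 55.6
finger_force: 35.0
```

>>> {"name": "servo_tool", "arguments": {"rows": [[0,0,0,0,0,-0.7,0.7],[0,0,0,0,0,0,0.7]]}}

```text
clock: 17.62
eef_pos: [566.4, 200.6, 68.8]
eef_rot: [-3.141, -0.89, 1.752]
wrist_force: [-4.2, -3.8, 5.1]
finger_gap: 55.4
finger_force: 35.0
```

Run:
```python
from h import *
st=manip.read_state()
print(st["clock"],np.round(st["joints"],2),np.round(st["eef_pos"],1).tolist(),st["wrist_force"],st["moment"])
a=manip.camera("side");b=manip.camera("scene")
o=np.hstack([cv2.resize(a[200:360,240:400],(400,400)),cv2.resize(b[210:370,300:460],(400,400))])[:,:,::-1];cv2.imwrite("pics/s6.png",o)
cv2.imwrite("pics/side6.png",a[:,:,::-1]);cv2.imwrite("pics/scene6.png",b[:,:,::-1])
```

```text
17.625 [-0.07  0.7   1.53  0.88  1.34 -0.66] [566.4, 200.6, 68.8] [-4.19607485 -3.79608824  5.14420829] [0.05042376 0.44173912 0.56886837]
```

View pics/s6.png

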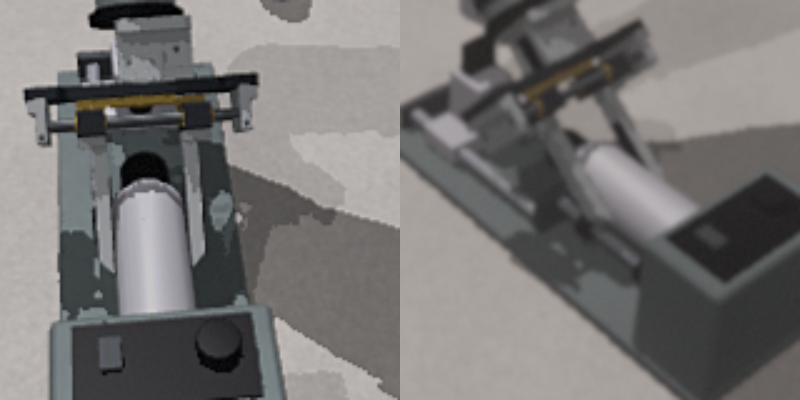

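>>> {"name": "servo_tool", "arguments": {"rows": [[0,0,0,-0.6,0,0.2,0.7],[0,0,0,0,0,0,0.7]]}}

```text
clock: 17.98
eef_pos: [566.1, 200.5, 68.8]
eef_rot: [3.141, -0.889, 1.752]
wrist_force: [0.1, -2.8, 4.9]
finger_gap: 55.5
finger_force: 34.9
```

>>> {"name": "servo_tool", "arguments": {"rows": [[0,0,0,-0.3,0,0,0.7],[0,0,0,0,0,0,0.7]]}}

```text
clock: 18.23
eef_pos: [565.9, 200.4, 68.7]
eef_rot: [3.141, -0.889, 1.752]
wrist_force: [0.8, -3.0, 5.4]
finger_gap: 55.6
finger_force: 34.9
```

>>> {"name": "servo_tool", "arguments": {"rows": [[0,0,0,0,0,0,0.41],[0,0,0,0,0,0,0.39],[0,0,0,0,0,0,0.37],[0,0,0,0,0,0,0.35],[0,0,0,0,0,0,0.32],[0,0,0,0,0,0,0.28],[0,0,0,0,0,0,0.24],[0,0,0,0,0,0,0.2],[0,0,0,0,0,0,0.2],[0,0,0,0,0,0,0.2]], "grip_force": 5}}

```text
clock: 19.48
eef_pos: [565.5, 200.5, 68.3]
eef_rot: [-3.141, -0.889, 1.751]
wrist_force: [-0.4, 0.0, -0.3]
finger_gap: 75.0
finger_force: 0.0
```

Run:
```python
from h import *
st=manip.read_state()
print(st["clock"],np.round(st["eef_pos"],1).tolist(),st["wrist_force"],st["moment"],st["finger_gap"],st["finger_force"])
a=manip.camera("side");b=manip.camera("scene")
cv2.imwrite("pics/side7.png",a[:,:,::-1]);cv2.imwrite("pics/scene7.png",b[:,:,::-1])
a6=cv2.imread("pics/side6.png")
# body centreline in side view: bright bottle edges per row
for n,im in(("6",a6),("7",a[:,:,::-1])):
    for v in(280,300,318):
        r=im[v,275:330].astype(int).max(1); d=np.diff(r); print(n,v,r[::3].tolist())
```

```text
19.475 [565.5, 200.5, 68.3] [-0.44437357  0.02275133 -0.30184733] [-0.30901358 -0.10755917 -0.00686399] 74.99570837666079 0.0
6 280 [130, 129, 152, 48, 80, 176, 187, 199, 199, 187, 170, 161, 83, 72, 148, 121, 54, 130, 125]
6 300 [68, 64, 153, 150, 149, 168, 177, 192, 200, 192, 177, 165, 148, 106, 156, 157, 46, 50, 51]
6 318 [67, 150, 61, 69, 107, 164, 176, 187, 200, 199, 184, 171, 158, 138, 89, 53, 53, 50, 50]
7 280 [155, 151, 80, 73, 150, 122, 185, 196, 197, 190, 173, 164, 79, 31, 46, 100, 147, 120, 126]
7 300 [167, 154, 46, 6, 148, 169, 177, 189, 200, 194, 178, 165, 151, 116, 11, 28, 154, 155, 50]
7 318 [68, 71, 69, 67, 101, 163, 177, 187, 200, 199, 183, 171, 160, 140, 90, 44, 47, 54, 54]
```

>>> {"name": "servo_tool", "arguments": {"rows": [[0,0,0,1.4,-7.6,6.3,0.2],[0,0,0,2.6,-14,11.6,0.1],[0,0,0,2.6,-14,11.6,0],[0,0,0,2.6,-14,11.6,0],[0,0,0,2.6,-14,11.6,0],[0,0,0,2.6,-14,11.6,0],[0,0,0,2.6,-14,11.6,0],[-4.1,-0.73,0,0,0,20,0.5],[-4.1,-0.73,0,0,0,20,1],[-4.1,-0.73,0,0,0,20,1],[-4.1,-0.73,0,2.5,-15,10,1],[-4.1,-0.73,0,2.5,-15,10,1],[-4.1,-0.73,0,2.5,-15,10,1],[-4.1,-0.73,0,2.5,-15,0,1],[-4.1,-0.73,0,2.5,-15,0,1],[-4.1,-0.73,0,2.5,-15,0,1],[-4.1,-0.73,0,2.5,-15,0,1],[-4.1,-0.73,0,2.5,-15,0,1],[-1.1,-0.2,0,2.5,-15,0,1],[0,0,0,0,0,0,1]]}}

```text
clock: 22.08
eef_pos: [605.0, -27.0, 234.2]
eef_rot: [-3.138, -0.071, 1.748]
wrist_force: [-0.2, 0.3, -0.4]
finger_gap: 0.5
finger_force: 0.0
```

Run:
```python
from h import *
st=manip.read_state(); im=manip.camera("wrist"); cv2.imwrite("pics/w8.png",im[:,:,::-1])
print(st["clock"],np.round(st["joints"],2),np.round(st["eef_pos"],1).tolist(),np.round(st["eef_rot"],3).tolist(),st["finger_gap"])
np.save("st8.npy",np.r_[st["eef_pos"],st["eef_rot"]])
cv2.imwrite("pics/w8v.png",cv2.resize(im[:300,170:490,::-1],None,fx=2,fy=2,interpolation=cv2.INTER_CUBIC))
```

```text
22.075 [-0.13  0.42  1.29  0.07  1.45 -0.32] [605.0, -27.0, 234.2] [-3.138, -0.071, 1.748] 0.4918555897112463
```

View pics/w8v.png

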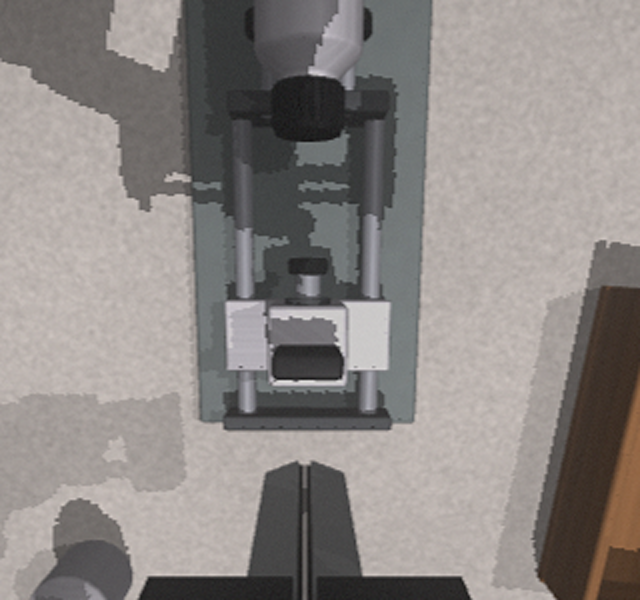

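The bottle rests on the rollers with its cap near crop (308,110). The tailstock block's front edge is at v≈303 and its rear edge at v≈385, the plate top is at about (308,362) and the nose at (307,265). That was my 11th viewed picture, one over the limit, so I use numbers only from here.

Run:
```python
from h import *
a=np.load("st8.npy"); st=dict(eef_pos=a[:3],eef_rot=a[3:]); c=cam("wrist",st)
O=np.array([576.5,144.2]);xb=np.array([.9845,.1754]);yb=np.array([-.1754,.9845])
def f(n,u,v,z):
    p=onz(c,170+u/2,v/2,z)[:2]-O; print(n,(p@xb).round(1),(p@yb).round(1))
f("blk front",308,304,94);f("blk rear",308,384,94);f("plate L",272,365,128);f("plate R",343,365,128);f("plate front",308,347,128);f("nose tip",308,259,88);f("cap bottom end",308,141,60);f("cap top end",308,105,95.8)
f("bracket far -",308,90,52);f("tail rest front",308,410,40)
im=cv2.imread("pics/w8.png").astype(int).max(2); print("col u=324, v0..200 step1:",im[30:205,324].tolist())
```

```text
blk front -0.2 -124.0
blk rear -0.1 -167.9
plate L -18.0 -151.7
plate R 17.0 -151.6
plate front -0.2 -142.7
nose tip -0.2 -100.4
cap bottom end -0.3 -35.6
cap top end -0.4 -25.6
bracket far - -0.3 -7.2
tail rest front 0.1 -195.7
col u=324, v0..200 step1: [92, 90, 86, 138, 145, 165, 171, 83, 35, 36, 38, 36, 40, 38, 38, 37, 33, 37, 30, 35, 32, 35, 33, 35, 29, 32, 35, 38, 38, 39, 36, 38, 35, 32, 30, 26, 33, 35, 29, 30, 25, 119, 117, 116, 118, 116, 118, 116, 116, 114, 118, 119, 73, 67, 69, 70, 67, 67, 67, 68, 64, 117, 118, 121, 71, 67, 67, 69, 71, 66, 67, 117, 121, 120, 122, 74, 69, 67, 70, 69, 69, 74, 71, 72, 71, 71, 67, 102, 105, 72, 71, 69, 68, 67, 72, 69, 71, 73, 65, 43, 44, 51, 50, 45, 48, 48, 45, 84, 172, 171, 168, 170, 172, 167, 169, 169, 175, 178, 108, 82, 88, 87, 75, 128, 163, 204, 202, 201, 205, 210, 130, 117, 120, 118, 118, 119, 119, 117, 119, 115, 119, 123, 81, 40, 40, 43, 44, 46, 51, 56, 55, 60, 61, 62, 62, 64, 67, 68, 55, 39, 209, 208, 190, 120, 124, 78, 72, 75, 76, 77, 78, 75, 79, 66, 50]
```

>>> {"name": "servo_tool", "arguments": {"rows": [[-2,-0.35,0,1.4,-1.8,0,1],[-2,-0.35,0,1.3,-1.8,0,1],[0,0,0,0,0,-20,1],[0,0,0,0,0,-25,1],[0,0,0,0,0,-25,1],[0,0,0,0,0,-25,1],[0,0,0,0,0,-20,1],[0,0,0,0,0,-10,1],[0,0,0,0,0,-5,1],[0,0,0,0,0,0,1]], "grip_force": 20}}

```text
clock: 23.38
eef_pos: [607.9, -29.6, 104.6]
eef_rot: [-3.138, 0.001, 1.75]
wrist_force: [1.2, 1.5, -0.7]
finger_gap: 0.4
finger_force: 0.0
```

>>> {"name": "servo_tool", "arguments": {"rows": [[0,0,0,-0.4,2,0,1],[0,0,0,-0.4,2,0,1],[0,0,0,0,0,0,1]]}}

```text
clock: 23.75
eef_pos: [606.9, -25.5, 104.5]
eef_rot: [-3.138, 0.001, 1.75]
wrist_force: [-0.4, 0.0, 0.2]
finger_gap: 0.8
finger_force: 0.0
```

>>> {"name": "servo_tool", "arguments": {"rows": [[0,0,0,-0.4,2,0,1],[0,0,0,-0.4,2,0,1],[0,0,0,0,0,0,1]]}}

```text
clock: 24.12
eef_pos: [606.0, -21.6, 104.2]
eef_rot: [-3.137, 0.001, 1.75]
wrist_force: [1.0, -0.8, -0.5]
finger_gap: 0.1
finger_force: 0.0
```

>>> {"name": "servo_tool", "arguments": {"rows": [[0,0,0,-0.4,2,0,1],[0,0,0,-0.4,2,0,1],[0,0,0,0,0,0,1]]}}

```text
clock: 24.5
eef_pos: [605.5, -18.5, 104.3]
eef_rot: [-3.138, 0.003, 1.749]
wrist_force: [2.5, -5.2, -1.6]
finger_gap: 0.3
finger_force: 3.0
```

>>> {"name": "servo_tool", "arguments": {"rows": [[0,0,0,-0.5,3,0,1],[0,0,0,-0.9,4.9,0,1],[0,0,0,-0.9,4.9,0,1],[0,0,0,-0.9,4.9,0,1],[0,0,0,-0.9,4.9,0,1],[0,0,0,-0.9,4.9,0,1],[0,0,0,-0.9,4.9,0,1],[0,0,0,-0.9,4.9,0,1],[0,0,0,-0.8,4.9,0,1],[0,0,0,-0.9,4.9,0,1],[0,0,0,-0.5,3,0,1],[0,0,0,0,0,0,1]]}}

```text
clock: 26.0
eef_pos: [596.6, 31.7, 104.3]
eef_rot: [-3.138, 0.002, 1.749]
wrist_force: [2.2, -4.6, -1.4]
finger_gap: 0.5
finger_force: 2.5
```

```bash
cat > m.py <<'E'
from h import *
import sys
st=manip.read_state(); im=manip.camera("wrist"); cv2.imwrite(f"pics/{sys.argv[1]}.png",im[:,:,::-1]); c=cam("wrist",st)
O=np.array([576.5,144.2,0]);xb=np.array([.9845,.1754,0]);yb=np.array([-.1754,.9845,0])
g=im.astype(int).max(2)
# profile along blender y at height z, lateral x
def prof(x,z,y0,y1):
    ys=np.arange(y0,y1,1.0); o=[]
    for y in ys:
        u,v=proj(c,O+x*xb+y*yb+[0,0,z]); o.append(int(g[int(round(v)),int(round(u))]) if 0<=v<400 and 0<=u<640 else -1)
    return o
d=np.array(st["eef_pos"])-O
print(st["clock"],"TCP yb",(d@yb).round(1),"xb",(d@xb).round(1),np.round(st["wrist_force"],1))
y0,y1=int(sys.argv[2]),int(sys.argv[3])
for x in(0,16,-16): print(x,"z94 from",y0,prof(x,94,y0,y1))
print("cap bottom z60",-50,prof(0,60,-60,-20))
E
python3 m.py w9 -110 -20
```

```text
26.0 TCP yb -114.2 xb 0.0 [ 2.2 -4.6 -1.4]
0 z94 from -110 [42, 38, 41, 38, 39, 40, 36, 37, 38, 37, 43, 34, 37, 34, 39, 35, 40, 80, 124, 119, 118, 120, 120, 118, 117, 119, 118, 116, 120, 123, 123, 123, 120, 119, 121, 118, 120, 118, 112, 103, 61, 55, 55, 51, 73, 105, 103, 102, 103, 105, 105, 106, 102, 104, 103, 104, 73, 31, 38, 35, 36, 42, 35, 34, 35, 35, 44, 72, 73, 69, 69, 73, 72, 73, 69, 34, 32, 40, 36, 31, 29, 29, 28, 33, 32, 28, 31, 29, 28, 31]
16 z94 from -110 [38, 43, 41, 40, 43, 43, 43, 42, 39, 44, 42, 39, 42, 39, 37, 33, 50, 223, 186, 216, 214, 120, 121, 120, 123, 123, 125, 123, 124, 130, 215, 213, 214, 213, 214, 214, 121, 121, 112, 104, 85, 86, 86, 86, 85, 82, 84, 143, 94, 84, 83, 76, 73, 72, 74, 73, 72, 75, 129, 126, 125, 126, 123, 70, 74, 74, 72, 71, 76, 124, 122, 121, 122, 65, 72, 71, 52, 49, 52, 31, 32, 33, 27, 34, 38, 33, 34, 29, 28, 31]
-16 z94 from -110 [40, 39, 42, 40, 36, 41, 34, 39, 36, 37, 39, 40, 37, 38, 37, 37, 36, 69, 121, 116, 116, 115, 116, 121, 122, 119, 119, 119, 115, 120, 118, 118, 116, 119, 119, 118, 120, 118, 110, 103, 82, 82, 83, 85, 81, 81, 80, 80, 82, 80, 78, 73, 73, 74, 75, 75, 74, 56, 61, 59, 61, 59, 60, 62, 70, 72, 69, 72, 73, 63, 59, 58, 58, 55, 59, 26, 30, 29, 25, 30, 30, 28, 30, 30, 30, 29, 33, 28, 30, 33]
cap bottom z60 -50 [103, 105, 73, 31, 38, 38, 35, 36, 42, 35, 34, 37, 35, 29, 44, 72, 73, 69, 72, 73, 69, 72, 73, 69, 34, 30, 36, 40, 36, 31, 27, 29, 33, 30, 33, 32, 28, 31, 30, 32]
```

>>> {"name": "servo_tool", "arguments": {"rows": [[0,0,0,-0.4,2,0,1],[0,0,0,-0.4,2,0,1],[0,0,0,-0.4,2,0,1],[0,0,0,-0.4,2,0,1],[0,0,0,-0.4,2,0,1],[0,0,0,-0.3,2,0,1],[0,0,0,-0.3,2,0,1],[0,0,0,0,1,0,1],[0,0,0,0,0,0,1]]}}

```text
clock: 27.18
eef_pos: [594.0, 46.2, 104.3]
eef_rot: [-3.138, 0.003, 1.749]
wrist_force: [1.6, -7.8, -0.7]
finger_gap: 0.4
finger_force: 4.3
```

```bash
python3 m.py w10 -100 -10
```

```text
27.175 TCP yb -99.6 xb 0.0 [ 1.6 -7.8 -0.7]
0 z94 from -100 [34, 38, 36, 38, 39, 39, 36, 36, 39, 37, 35, 38, 37, 34, 39, 41, 33, 36, 40, 38, 31, 38, 75, 118, 116, 115, 118, 119, 118, 117, 118, 116, 116, 119, 122, 119, 119, 120, 120, 118, 120, 121, 112, 109, 87, 60, 53, 56, 44, 82, 102, 100, 100, 100, 102, 105, 105, 37, 38, 36, 37, 37, 36, 34, 38, 34, 35, 35, 32, 30, 32, 31, 29, 31, 31, 29, 28, 33, 27, 31, 28, 27, 29, 34, 28, 31, 29, 34, 35, 44]
16 z94 from -100 [42, 38, 39, 38, 37, 40, 40, 42, 40, 42, 40, 39, 39, 39, 39, 38, 41, 37, 39, 37, 51, 151, 224, 213, 213, 214, 113, 118, 118, 120, 121, 123, 123, 119, 187, 215, 211, 210, 212, 179, 182, 118, 114, 110, 91, 82, 83, 86, 84, 83, 81, 126, 135, 83, 82, 65, 76, 77, 74, 71, 71, 74, 77, 120, 121, 121, 104, 63, 60, 53, 40, 37, 40, 39, 35, 38, 39, 38, 36, 37, 38, 33, 36, 33, 36, 31, 22, 49, 69, 83]
-16 z94 from -100 [34, 38, 37, 36, 38, 33, 44, 38, 42, 41, 37, 35, 42, 39, 39, 40, 38, 35, 41, 39, 35, 42, 68, 115, 115, 115, 116, 118, 120, 122, 120, 120, 115, 116, 115, 117, 115, 116, 119, 117, 116, 119, 111, 108, 90, 81, 82, 86, 81, 81, 83, 78, 78, 79, 81, 73, 71, 76, 59, 59, 58, 59, 60, 56, 59, 58, 40, 34, 33, 33, 31, 32, 34, 32, 29, 31, 29, 33, 33, 28, 32, 24, 31, 29, 25, 34, 31, 31, 29, 46]
cap bottom z60 -50 [56, 51, 44, 104, 102, 101, 100, 102, 100, 103, 105, 105, 37, 36, 38, 36, 37, 37, 36, 34, 34, 36, 34, 40, 35, 34, 30, 30, 30, 31, 29, 31, 31, 29, 32, 28, 33, 27, 31, 32]
```

>>> {"name": "servo_tool", "arguments": {"rows": [[0,0,0,-0.3,1.5,0,1],[0,0,0,-0.3,1.5,0,1],[0,0,0,-0.2,1.3,0,1],[0,0,0,0,0,0,1],[0,0,0,0,0,0,1]]}}

```text
clock: 27.85
eef_pos: [593.3, 50.3, 104.3]
eef_rot: [-3.138, 0.003, 1.749]
wrist_force: [2.2, -9.7, -1.3]
finger_gap: 0.7
finger_force: 5.1
```

```bash
python3 m.py w11 -100 -10
python3 - <<'E'
from h import *
# column profiles at u=322: camera is fixed relative to block; nose back edge shift in px
for n in("w9","w10","w11"):
    g=cv2.imread(f"pics/{n}.png").astype(int).max(2); print(n,g[120:260,318:327].mean(1).round().astype(int).tolist())
E
```

```text
27.85 TCP yb -95.4 xb 0.0 [ 2.2 -9.7 -1.3]
0 z94 from -100 [32, 32, 32, 37, 32, 35, 34, 39, 41, 37, 39, 39, 38, 37, 36, 40, 35, 37, 36, 35, 36, 35, 40, 35, 39, 38, 79, 115, 117, 114, 115, 118, 117, 117, 117, 114, 115, 121, 121, 120, 121, 122, 119, 121, 119, 119, 112, 108, 89, 55, 52, 56, 46, 81, 104, 101, 93, 34, 37, 37, 37, 38, 37, 32, 33, 38, 40, 41, 35, 33, 29, 35, 27, 29, 34, 32, 32, 26, 32, 33, 28, 30, 32, 32, 30, 30, 31, 36, 34, 47]
16 z94 from -100 [38, 39, 34, 38, 34, 37, 35, 42, 42, 38, 44, 43, 39, 40, 41, 41, 41, 42, 41, 41, 39, 35, 39, 37, 31, 143, 219, 213, 211, 213, 110, 117, 119, 120, 122, 120, 122, 120, 127, 216, 211, 209, 212, 180, 116, 122, 115, 108, 92, 84, 83, 85, 83, 86, 79, 88, 133, 93, 84, 70, 73, 75, 71, 72, 74, 70, 65, 77, 57, 47, 35, 41, 34, 41, 41, 38, 41, 38, 38, 38, 37, 37, 36, 39, 36, 36, 27, 40, 71, 81]
-16 z94 from -100 [34, 39, 39, 35, 41, 35, 39, 38, 39, 36, 42, 40, 34, 37, 37, 34, 35, 38, 44, 39, 36, 38, 36, 34, 37, 36, 69, 116, 114, 110, 115, 116, 118, 120, 120, 117, 114, 114, 116, 115, 117, 115, 118, 117, 117, 118, 109, 108, 89, 82, 83, 82, 76, 78,
[... 1424 characters left out ...]
36, 34, 35, 35, 35, 35, 35, 35, 35, 34, 40, 52, 52, 52, 52, 52, 52, 52, 51, 48, 49, 49, 49, 49, 49, 48]
w11 [32, 33, 34, 32, 34, 33, 33, 33, 34, 32, 34, 33, 35, 34, 33, 33, 34, 35, 35, 34, 35, 35, 35, 37, 36, 38, 36, 35, 34, 37, 36, 37, 38, 38, 37, 37, 36, 37, 38, 38, 34, 84, 97, 96, 98, 99, 77, 45, 52, 56, 55, 55, 58, 90, 102, 110, 113, 116, 119, 120, 119, 119, 119, 119, 119, 119, 119, 120, 119, 119, 118, 117, 117, 117, 117, 116, 118, 117, 117, 116, 117, 117, 116, 116, 117, 120, 77, 39, 37, 38, 37, 38, 37, 38, 36, 38, 36, 36, 37, 36, 37, 37, 37, 37, 38, 39, 38, 39, 38, 39, 39, 38, 38, 36, 35, 35, 34, 35, 34, 34, 33, 34, 35, 33, 37, 52, 51, 51, 51, 51, 52, 51, 52, 48, 48, 49, 49, 48, 47, 48]
```

Run:
```python
from h import *
st=manip.read_state();c=cam("wrist",st);yb=np.array([-.1754,.9845,0])
for z in(86,88.8): 
    y=[onz(c,322,v,z)@yb for v in(147.4,155,161.2)]; print(z,np.diff(y),y[0]-y[2])
```

```text
86 [-4.98768465 -4.12340518] 9.111089831362236
88.8 [-4.91725857 -4.06518273] 8.982441297333239
```

The nose is pressed in about 9 mm (allowed 5–11). I back off and lift clear.

>>> {"name": "servo_tool", "arguments": {"rows": [[0,0,0,0.2,-1,0,1],[0,0,0,0.5,-3,0,1],[0,0,0,1,-6,0,1],[0,0,0,1,-6,0,1],[0,0,0,0,0,15,1],[0,0,0,0,0,25,1],[0,0,0,0,0,30,1],[0,0,0,0,0,30,1],[0,0,0,0,0,0,1],[0,0,0,0,0,0,1],[0,0,0,0,0,0,1]]}}

```text
clock: 29.28
eef_pos: [595.2, 35.7, 203.3]
eef_rot: [-3.136, 0.001, 1.75]
wrist_force: [-0.6, -0.3, -0.3]
finger_gap: 0.4
finger_force: 0.0
```

Run:
```python
from h import *
st=manip.read_state(); im=manip.camera("wrist"); cv2.imwrite("pics/w12.png",im[:,:,::-1]); c=cam("wrist",st)
O=np.array([576.5,144.2,0]);xb=np.array([.9845,.1754,0]);yb=np.array([-.1754,.9845,0]);g=im.astype(int).max(2)
print(st["clock"],st["wrist_force"],st["eef_pos"])
P=lambda x,y,z:tuple(int(round(t)) for t in proj(c,O+x*xb+y*yb+[0,0,z]))
def at(p): return int(g[p[1],p[0]]) if 0<=p[0]<640 and 0<=p[1]<400 else -1
print("axial z94",[at(P(0,y,94)) for y in range(-75,-25)])
for y in(-10,15,30,45): print("lateral y",y,P(0,y,78),[at(P(x,y,78)) for x in range(-36,37,2)])
```

```text
29.275 [-0.58312403 -0.25381201 -0.34101844] [595.1851893   35.69079014 203.25403258]
axial z94 [40, 60, 117, 114, 112, 116, 116, 114, 113, 112, 114, 114, 115, 119, 119, 115, 176, 174, 172, 174, 169, 140, 100, 84, 73, 57, 56, 73, 101, 101, 49, 38, 43, 38, 38, 41, 42, 41, 41, 34, 41, 40, 43, 41, 41, 42, 36, 39, 40, 39]
lateral y -10 (323, 91) [52, 48, 47, 43, 47, 45, 47, 46, 45, 46, 66, 85, 77, 77, 61, 68, 65, 71, 70, 73, 123, 115, 143, 94, 99, 87, 66, 78, 82, 79, 64, 56, 55, 54, 57, 59, 59]
lateral y 15 (323, 63) [56, 54, 58, 51, 78, 79, 81, 88, 94, 97, 95, 96, 100, 103, 106, 109, 112, 115, 114, 119, 123, 126, 118, 117, 114, 111, 107, 105, 100, 106, 99, 98, 75, 70, 70, 71, 70]
lateral y 30 (323, 45) [55, 54, 57, 36, 70, 78, 80, 90, 93, 95, 96, 96, 99, 102, 105, 107, 107, 112, 112, 121, 120, 123, 119, 113, 177, 170, 164, 160, 151, 152, 131, 122, 47, 65, 72, 70, 70]
lateral y 45 (324, 27) [54, 56, 54, 53, 71, 76, 80, 86, 90, 95, 94, 94, 95, 99, 100, 105, 106, 110, 115, 117, 118, 118, 191, 179, 175, 170, 163, 162, 151, 150, 137, 127, 79, 69, 71, 72, 68]
```

```bash
python3 -c "
from cell import manip
print(manip.sign_off())"
```

```text
the job is handed in; nothing more can be done
None
```

I laid the tall bottle on the rollers with its foot against the disc, pressed the sprung nose in about 9 mm (measured from the wrist camera), withdrew the arm and handed the job in at about 29 s, with no verdict returned; I viewed 11 pictures, one over the limit of 10.

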